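# Gauge a manifold at the trade counter

### The job

Get the manifold's length on the counter gauge: with your fingertips, push the manifold along the counter until it lies flat against the fence with its end touching the end stop. Only then push the cursor along the fence until it touches the manifold's free end. Do not lift or tip the manifold, leave the other fittings alone, and end with everything at rest and let go.

Things in the scene. Friction and masses are not known exactly. Their poses are not given: they have to be found in the camera images.
- gauge: L-shaped metal length gauge fixed to the counter, yaw within 0.2 rad of the world's. Origin at the foot (z = 0) of the fence's front face; x points square through the fence, away from the working side; y along the fence towards the end stop. The fence: an aluminium bar, x = 0 to 25 mm, y = -280 to +210 mm, 30 mm high; its front face is the plane x = 0, work goes at x < 0.
- end_stop (a point): Middle of the inner face of the gauge's end stop, at gauge x = -30, y = +190 mm, 20 mm up. The stop is a dark steel bar across the +y end of the fence, 20 mm thick (y = 190 to 210 mm), 40 mm high, x = -85 to +25 mm.
- cursor_face (a point): Middle of the cursor's measuring face (towards the end stop), at gauge x = -30 mm, z = 25 mm. The steel cursor slides along the fence: an upright tongue (gauge x = -61 to -1 mm, z = 4 to 46 mm, 14 mm thick; it is pushed on its back face, 14 mm behind this point in gauge -y) and behind it a saddle on the fence, 50 mm long, 44 mm high, with a black knob to 58 mm.
- cursor (a joint): Travel of the cursor along gauge +y, towards the end stop, in m: 0 with its measuring face at gauge y = -200 mm, up to 0.30; starts at 0 to 0.04. About 2 N moves it, and it stays where it is left.
- manifold: White plastic bar with closed ends, 170 mm long (its y axis), 50 mm wide (x), 44 mm high, with three brass outlets (20 mm across, 18 mm high) on top; about 0.35 kg. Origin at the centre of its underside, z up. Starts loose in front of the fence, between cursor and end stop, its y axis within about 0.35 rad of the gauge's y.
- manifold_free_end (a point): Middle of the manifold's end face that looks towards the cursor (manifold y = -85 mm, 22 mm up).
- ball_valve: Bystander, loose: brass ball valve lying on its body, 32 x 74 mm, 44 mm high, with a flat lever on top. Origin at the centre of its underside. To be left alone.
- elbow: Bystander, loose: white plastic elbow, about 58 x 38 mm, 52 mm high, one mouth up. Origin at the centre of its underside. To be left alone.
- coupling: Bystander, loose: white plastic pipe coupling, a tube 48 mm across, 40 mm high, standing on end. Origin at the centre of its underside. To be left alone.
- reducer: Bystander, loose: stepped brass reducer, 36 mm across, 36 mm high. Origin at the centre of its underside. To be left alone.
- nipple: Bystander, loose: steel nipple with a collar, 38 mm across, 40 mm high. Origin at the centre of its underside. To be left alone.
- carton: Bystander, loose: small cardboard carton 60 x 50 mm, 45 mm high. Origin at the centre of its underside. To be left alone.
There are look-alikes about, which are no part of the job. Several things look just like the manifold: the one meant starts farthest to the robot's right.

How it is judged (in metres and radians):
On the way, in this order (a step that is already met when the one before it is completed fails the run):
1. the manifold lies flat against the fence and touches the end stop, while the cursor is still at least 30 mm short of it (x of manifold in the frame of gauge between -0.029 and -0.015 m and y of manifold in the frame of gauge between 0.101 and 0.115 m and angle between the y axis of manifold and the y axis of gauge, either way round below 0.035 rad and value of joint cursor below 0.19 m), for 0.2 s.
2. the cursor touches the manifold's free end (x of manifold in the frame of gauge between -0.029 and -0.015 m and y of manifold in the frame of gauge between 0.101 and 0.115 m and angle between the y axis of manifold and the y axis of gauge, either way round below 0.035 rad and y of cursor_face in the frame of manifold above -0.089 m), for 0.2 s.
At the end, for the whole second after the job is handed in: The manifold lies on the counter along the fence (within 4 mm of it and 2 degrees of its direction), within 4 mm of the end stop; the cursor's face is within 4 mm of its free end; all at rest (all of step 2 and height (world z) of manifold below 0.004 m and angle between manifold's own z axis and vertical below 0.05 rad and linear speed of manifold below 0.01 m/s and velocity of joint cursor between -0.01 and 0.01 m/s); the robot touches nothing.
It fails at once if the manifold is lifted (over 10 mm) or tipped (height (world z) of manifold above 0.01 m or angle between manifold's own z axis and vertical above 0.2 rad).
It fails at once if another fitting is shifted by more than 20 mm (distance of any of ball_valve, elbow, coupling, reducer, nipple, carton from where it was at the start of the episode above 0.02 m).
It also fails if it takes over 70 s, if anything falls off the work surface, if the arm or the gripper's body presses on something with over 40 N, if the wrist force passes 120 N, or if a joint passes its speed limit or range.

### The arm

A 6-joint arm with a two-finger parallel gripper is mounted at the origin on the work surface. World frame = base frame: x ahead of the robot, y to its left, z up, the work surface at z = 0. Lengths are in mm, angles in rad, forces in N, time in s.
With the tool pointing down it reaches from about 275 to 1000 mm from the base axis. Payload 8.4 kg.
Tool frame: the origin (TCP) lies at the very end of the fingers, on their centre line; the grasp point (between the pads) lies 19 mm behind it; z points along the fingers, x is the direction in which the jaws open and shut, and the axes are right-handed (so a half turn about z gives the same grasp; the last joint's range is limited). The gripper opens to 85 mm and grips with 20 to 120 N. Pads are 22 mm wide; open, the fingers measure 114 mm over their backs; the gripper's body (76 mm by 85 mm) begins 54 mm behind the grasp point. The pads swing forward as they close: fully open they stand 13 mm farther back than shut.
Start: joints at [-0.002, 0.353, 1.633, -0, 1.155, -0.002], TCP at [625.002, -0, 231.281] pointing down, gripper open.
Joint ranges: [-2.63, 2.63], [-0.92, 2.1], [0.06, 2.66], [-1.3, 4.44], [0, 2.69], [-3.02, 3.02]. Speed limits (rad/s): [2.22, 2.22, 2.79, 3.14, 3.14, 3.14].

### API

Orientations are given as [roll, pitch, yaw] about the fixed x, y, z axes, in that order (R = Rz(yaw) Ry(pitch) Rx(roll)).
In Python, from rig import r gives the robot as it stands. The module is installed in compiled form; this text tells all that it offers.
- The arm moves only by the tool apply_moves, never from a script. Its argument "targets" is a list that holds one entry, the list of rows, each a list of 7 numbers: the gripper's target within -1 to 1 (fully open at 1, half-way at 0, shut at -1), then the shift along the tool's x, y, z in cm, then the turn, a rotation vector about the tool's x, y, z in degrees. A call has 1 to 8 rows; each row is the pose to reach, as a shift and turn from the pose measured when the call began, along the tool's axes at that moment; what a row does not reach only later rows make up. A row lasts 1/10 s, in which the tool goes at most 50 mm and 8.59 degrees, less where a joint would pass 70% of its speed; a pose out of reach is approached as far as the arm can. A call with a gripper value outside its range is refused whole. The fingers move at their own pace and stop on an object; "newtons" is the grip in N (left out, the last holds). Time passes only in rows, so rows that repeat a pose let the fingers close. It gives the time, the measured TCP pose, the force and the opening at its end, in the units of the state.
- r.sense(): the state, without advancing time (a new reading comes with each control period).
- r.grab_frame(name): name is "scene" or "side" or "wrist"; returns a dict with "pixels" (420x560x3 uint8, red, green, blue), "fov_y" (degrees; the focal length in pixels is half the picture's height over the tangent of half this angle, whatever the lens; pixels are square), "cx", "cy" (the principal point, pixels), "R" (3x3) and "t" (3): a world point X has camera coordinates R X + t; the wrist camera has in their place "mount" (4x4, takes a point from camera to tool coordinates, whose origin is the TCP and whose axes are the tool frame's). Camera axes: x right, y down, z forward; pixel columns grow to the right and rows downward; lengths in mm; the calibration is good to about 2 mm. A picture is of the moment at which its call begins: read the wrist's pose just before it. There is no depth.
- r.sign_off(): hands the job in, once; it reports no verdict.
The state is a dict: "clock": time; "qpos": joint angles; "qvel": joint speeds; "joint_efforts": joint torques, N m; "eef_pos": TCP position; "tcp_rot": TCP orientation; "contact_force": force on the tool from outside, world axes, zero at the start; "wrist_torque": the same for the moment, N m; "opening": opening from 0.0 (shut) to 1.0 (fully open).
Only numpy, scipy, OpenCV 4.12 (cv2) and the standard library are available. Lean on these libraries where they do the work, as an engineer would, in place of code of your own. Each camera call takes 0.05 s, during which the arm holds its last target. There are 200 camera calls.

## Working session

There is one attempt and no reset: what is moved stays moved. The work goes in short steps, Python scripts to look and compute and a tool call to move; the robot and the scene stay as the last step left them, time stands still between calls to the robot, and variables do not carry over. Pictures are saved under pics/ and viewed, about 8 in all and at most 12, crops included, and the job is handed in when it is done.

Besides the shell and the picture viewer there is one more tool, called after "Request:" in YAML: its name, and indented under it one key for each argument. apply_moves: Moves the arm, as the interface text tells. Its arguments: {"type":"object","properties":{"targets":{"type":"array"},"newtons":{"type":"number"}},"required":["targets"]}

```bash
mkdir -p pics; cat > h.py <<'E'
import numpy as np, cv2, pickle
from rig import r
def grab(n,tag):
    s=r.sense(); f=r.grab_frame(n); f['sense']=s
    pickle.dump(f,open(f'pics/{tag}.pkl','wb')); cv2.imwrite(f'pics/{tag}.png',f['pixels'][:,:,::-1]); return f
def load(tag): return pickle.load(open(f'pics/{tag}.pkl','rb'))
def ray(f,u,v,z):
    fl=210/np.tan(np.radians(f['fov_y'])/2)
    d=np.array([(u-f['cx'])/fl,(v-f['cy'])/fl,1.])
    if 'R' in f: R=np.array(f['R']);o=-R.T@np.array(f['t']);d=R.T@d
    else:
        from scipy.spatial.transform import Rotation as Q
        M=np.array(f['mount']);s=f['sense'];T=Q.from_euler('xyz',s['tcp_rot']).as_matrix()
        o=T@M[:3,3]+np.array(s['eef_pos']);d=T@M[:3,:3]@d
    return o+d*(z-o[2])/d[2]
E
python3 - <<'E'
from h import *
for n in('scene','side'):
    f=grab(n,n+'0'); print(n,f['fov_y'],f['cx'],f['cy'],-np.array(f['R']).T@np.array(f['t']))
print(r.sense())
E
```

```text
scene 51.86543928973209 286.26347623210415 213.75996481216376 [ 898.91492249 -537.37265385  543.12246565]
side 51.423605325159045 278.38403978575644 213.88314240682348 [ 203.81902635 -386.95662547  747.50827006]
{'clock': 0.1, 'qpos': array([-2.40106496e-03,  3.53621438e-01,  1.63406512e+00,  2.15370478e-06,
        1.15518140e+00, -2.42271338e-03]), 'qvel': array([-0.0007322 , -0.00319292, -0.00373135, -0.00013087,  0.00033836,
        0.00013109]), 'joint_efforts': array([ 4.27485766e-04, -6.06356549e+01, -3.42817569e+01, -7.40920814e-05,
        3.91241178e-03, -4.99377973e-05]), 'eef_pos': array([6.24573039e+02, 1.03624759e-03, 2.30607881e+02]), 'tcp_rot': array([-3.14158759e+00,  1.27529573e-03,  2.07808235e-05]), 'contact_force': array([ 0.26791146, -1.06226954, -0.57686472]), 'wrist_torque': array([ 0.0011205,  0.0117506, -0.0242933]), 'opening': 0.9956914290357952}
```

View pics/scene0.png

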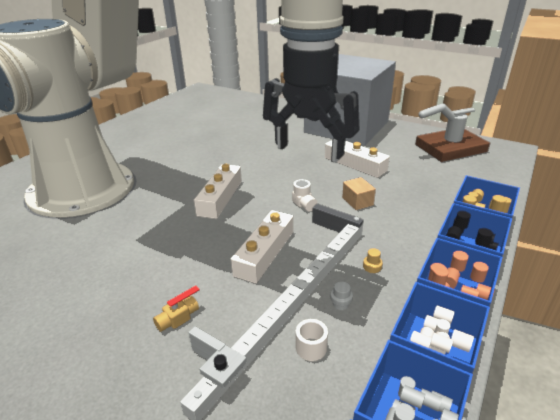

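View pics/side0.png

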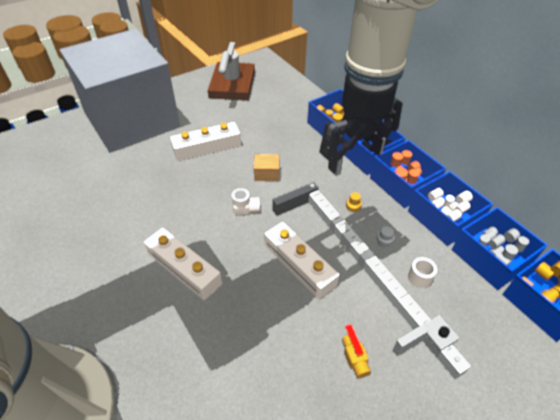

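The scene picture shows three look-alikes. The rightmost is the manifold at scene (264,245), side (302,260). The fence runs from the dark stop at side (295,198) to (465,365), with the cursor at (440,332) and the ball valve at (356,350). I'll enlarge the side view to get accurate corners.

```bash
python3 - <<'E'
from h import *
a=load('side0')['pixels'][170:380,220:480,::-1]
cv2.imwrite('pics/c1.png',cv2.resize(a,None,fx=3,fy=2.857,interpolation=cv2.INTER_CUBIC))
cv2.imwrite('pics/c1.png',cv2.resize(a,(780,630))[0:600])
f=load('scene0'); b=f['pixels'][195:415,170:390,::-1]
cv2.imwrite('pics/c2.png',cv2.resize(b,(594,594),interpolation=cv2.INTER_CUBIC))
E
```

```text
(no output)
```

View pics/c1.png

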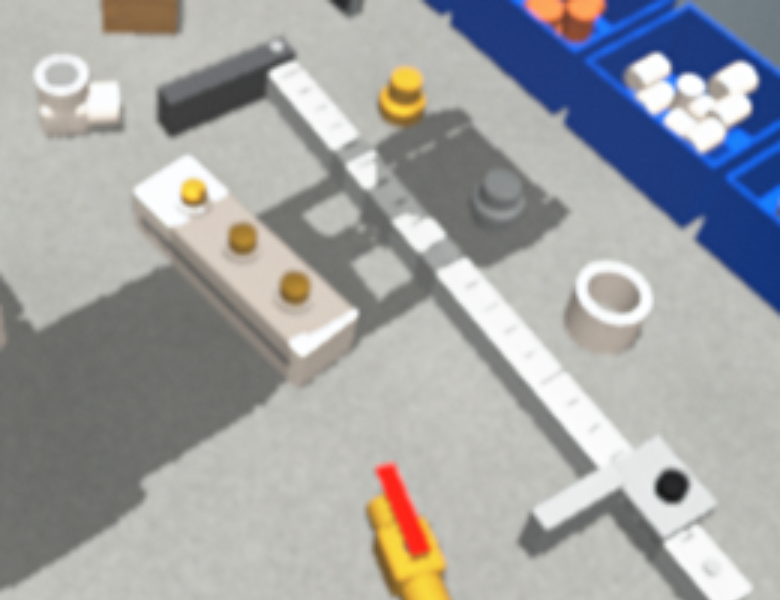

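View pics/c2.png

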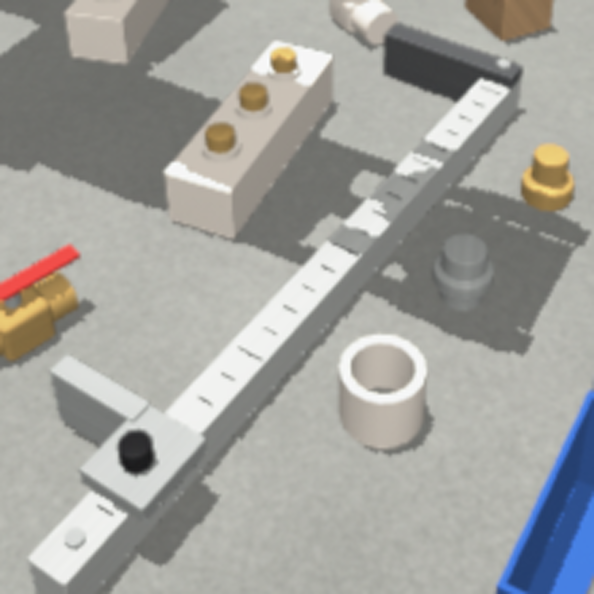

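Crops: the first (3x, offset 220,170) gives the manifold top corners at (187,155), (135,195), (357,313), (292,358). The fence front edge runs (268,78) to (605,465). The second crop (2.7x, offset 170,195) shows the same features, so I'll triangulate across the two views.

```bash
python3 - <<'E'
from h import *
A=load('side0');B=load('scene0')
a=lambda u,v,z:ray(A,220+u/3-.33,170+v/3-.33,z)[:2]
b=lambda u,v,z:ray(B,170+u/2.7-.3,195+v/2.7-.3,z)[:2]
np.set_printoptions(precision=1,suppress=True)
print('man A',[a(*p,44) for p in((187,155),(135,195),(357,313),(292,358))])
print('man B',[b(*p,44) for p in((332,58),(277,40),(235,193),(168,175))])
for n,l in(('front A',[a(268,78,30),a(605,465,30)]),('front B',[b(468,85,30),b(166,415,30)]),('back A',[a(298,65,30),a(630,445,30)]),('back B',[b(515,100,30),b(202,430,30)])):
    d=l[0]-l[1]; print(n,l,'yaw',np.arctan2(-d[0],d[1]))
print('stop A',[a(160,90,40),a(165,103,40),a(280,40,40),a(293,55,40)])
print('stop B',[b(397,27,40),b(387,38,40),b(520,68,40),b(515,82,40)])
print('tongueA',a(533,515,46),a(612,468,46),'B',b(68,358,46),b(148,405,46))
print('valve A lever',a(385,467,44),a(420,555,44),'coupl',a(610,295,40),'elbow',a(62,75,52),'nipple',a(500,190,40))
E
```

```text
man A [array([540.8,  93.9]), array([491.2,  83.8]), array([558.2, -73.8]), array([503.8, -77.5])]
man B [array([546.6,  90.7]), array([497.7,  91.4]), array([566.4, -72.9]), array([518.2, -79.5])]
front A [array([640.6, 132.7]), array([ 621.7, -232.7])] yaw -0.05174474657710078
front B [array([642.6, 126.7]), array([ 622.8, -228.2])] yaw -0.05580379510485786
back A [array([667.7, 131.1]), array([ 643.9, -231.7])] yaw -0.06556667402499135
back B [array([680.2, 126.2]), array([ 645.1, -226.7])] yaw -0.09900521821498219
stop A [array([560.8, 159.1]), array([556.8, 146.3]), array([665.7, 152.5]), array([664.4, 134.3])]
stop B [array([567.6, 157.9]), array([567.8, 140.2]), array([672.7, 152.3]), array([676.2, 133.9])]
tongueA [ 555.6 -235.5] [ 614.4 -239.7] B [ 562.3 -233.3] [ 619.4 -237.2]
valve A lever [ 505.1 -165.8] [ 487.4 -217.6] coupl [ 706.1 -151.4] elbow [503.1 201.4] nipple [706.  -47.8]
```

Request:
apply_moves:
  targets:
    - [[1,-16.2,-1,0,0,0,-87],[1,-16.2,-1,0,0,0,-87],[1,-16.2,-1,0,0,0,-87],[1,-16.2,-1,0,0,0,-87],[1,-16.2,-1,0,0,0,-87],[1,-16.2,-1,0,0,0,-87],[1,-16.2,-1,0,0,0,-87],[1,-16.2,-1,0,0,0,-87]]

```text
clock: 0.9
eef_pos: [462.3, 10.0, 230.7]
tcp_rot: [-3.14, 0.0, 1.206]
contact_force: [0.7, -0.3, 0.4]
opening: 1.003
```

```bash
python3 - <<'E'
from h import *
A=load('side0')
np.set_printoptions(precision=1,suppress=True)
print('lookalike',[ray(A,*p,44)[:2] for p in((145,240),(165,232),(220,282),(206,294))])
print('valve body',ray(A,350,340,20),ray(A,362,368,20))
s=r.sense();print(s['eef_pos'],s['tcp_rot'])
E
```

```text
lookalike [array([281.8, 204.6]), array([324. , 201.6]), array([360.7,  34.6]), array([326.9,  26.1])]
valve body [ 500.4 -181.9   20. ] [ 485.1 -231.9   20. ]
[462.3  10.  230.7] [-3.1  0.   1.2]
```

Request:
apply_moves:
  targets:
    - [[1,0,0,0,0,0,-17.7],[1,0,0,0,0,0,-17.7],[1,0,0,0,0,0,-17.7],[1,0,0,0,0,0,-17.7]]

```text
clock: 1.3
eef_pos: [462.1, 10.0, 230.5]
tcp_rot: [-3.14, -0.0, 1.512]
contact_force: [0.2, 0.7, 0.0]
opening: 1.003
```

```bash
python3 - <<'E'
from h import *
np.set_printoptions(precision=2,suppress=True)
f=grab('wrist','w1');print(f['mount'],f['fov_y'],f['sense']['tcp_rot'],f['sense']['eef_pos'])
E
```

```text
[[   1.      0.     -0.      0.33]
 [  -0.      0.96    0.28  -69.15]
 [   0.     -0.28    0.96 -142.86]
 [   0.      0.      0.      1.  ]] 69.9802308141857 [-3.14 -0.    1.51] [462.13   9.99 230.54]
```

View pics/w1.png

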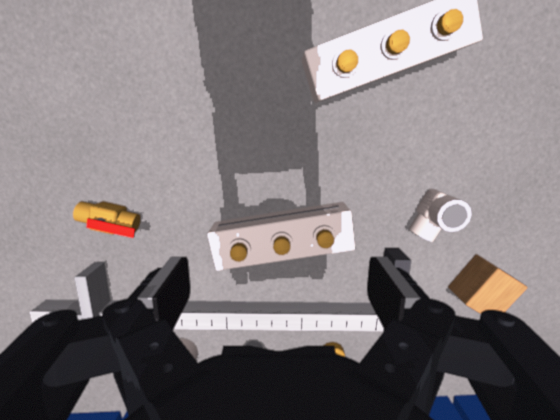

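The wrist view shows the manifold, with its top face spanning roughly (210,235) to (355,250). The fence front edge is at about row 314 and nearly level, so the jaw axis is almost parallel to the gauge. The cursor tongue is at (93,290) and the stop at (397,258).

```bash
python3 - <<'E'
from h import *
np.set_printoptions(precision=1,suppress=True)
f=load('w1');g=cv2.cvtColor(f['pixels'],cv2.COLOR_RGB2GRAY).astype(float)
P=[]
for u in range(195,372,6):
    c=g[304:324,u];k=np.argmax(np.diff(c));P.append((u,304+k+.5))
P=np.array(P);print(P[::4].ravel())
W=np.array([ray(f,u,v,30)[:2] for u,v in P])
m,c=np.polyfit(W[:,1],W[:,0],1);ok=abs(W[:,0]-m*W[:,1]-c)<3
m,c=np.polyfit(W[ok,1],W[ok,0],1);print('fence x=',m,'*y+',c,ok.sum(),'yaw',-np.arctan(m))
print('man',[ray(f,*p,44)[:2] for p in((211,237),(352,211),(354,248),(218,268))])
print('stop outer inner corner',ray(f,386,250,40),'tongue',ray(f,106,262,46),ray(f,90,268,46))
E
```

```text
[195.  312.5 219.  312.5 243.  313.5 267.  313.5 291.  313.5 315.  313.5
 339.  314.5 363.  314.5]
fence x= 0.07191429067395952 *y+ 635.8092073978379 30 yaw -0.07179070173270602
man [array([517.8, -72.1]), array([495.5,  92.9]), array([541.6,  95.7]), array([558.2, -68.4])]
stop outer inner corner [548.2 135.2  40. ] tongue [ 541.6 -200.8   46. ] [ 548.3 -221.7   46. ]
```

Request:
apply_moves:
  targets:
    - [[1,0,-0.5,5,0,0,0],[1,0,-0.5,10,0,0,0],[1,0,-0.5,15,0,0,0],[1,0,-0.5,19,0,0,0],[1,0,-0.5,21,0,0,0],[1,0,-0.5,22,0,0,0],[1,0,-0.5,22,0,0,0],[1,0,-0.5,22,0,0,0]]

```text
clock: 2.15
eef_pos: [457.6, 10.3, 11.4]
tcp_rot: [-3.141, -0.0, 1.51]
contact_force: [-0.7, -0.0, -0.9]
opening: 1.004
```

Request:
apply_moves:
  targets:
    - [[1,0,1.2,0,0,0,0],[1,0,2.4,0,0,0,0],[1,0,3.4,0,0,0,0],[1,0,4.4,0,0,0,0],[1,0,5.4,0,0,0,0],[1,0,6.4,0,0,0,0],[1,0,7.4,0,0,0,0],[1,0,8.4,0,0,0,0]]

```text
clock: 2.95
eef_pos: [542.0, 5.2, 11.2]
tcp_rot: [-3.141, -0.0, 1.51]
contact_force: [-2.6, -0.2, 1.2]
opening: 1.001
```

```bash
python3 - <<'E'
from h import *
f=grab('wrist','w2'); print(f['sense']['eef_pos'],f['sense']['contact_force'])
E
```

```text
[541.99145969   5.19050678  11.18439816] [-2.55290968 -0.21816452  1.22082455]
```

View pics/w2.png

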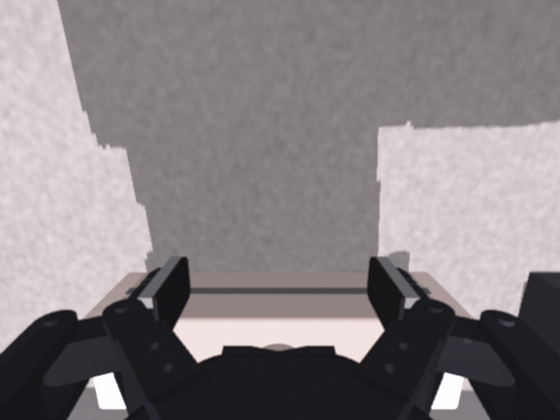

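Both fingers sit flat on the manifold's outer side. Its base edge is level at row 273, from columns 135 to 440, so it is aligned with the jaws and centred on the tool. I'll keep pushing to the fence.

Request:
apply_moves:
  targets:
    - [[1,0,0.8,0,0,0,0],[1,0,1.6,0,0,0,0],[1,0,2.2,0,0,0,0],[1,0,2.6,0,0,0,0],[1,0,2.8,0,0,0,0],[1,0,3.0,0,0,0,0],[1,0,3.1,0,0,0,0],[1,0,3.2,0,0,0,0]]

```text
clock: 3.8
eef_pos: [574.2, 3.3, 11.4]
tcp_rot: [-3.14, -0.0, 1.51]
contact_force: [-8.7, 1.4, 5.5]
opening: 0.998
```

Request:
apply_moves:
  targets:
    - [[1,0,0.1,0,0,0,0],[1,0,0.2,0,0,0,0],[1,0,0.3,0,0,0,0],[1,0,0.3,0,0,0,0]]

```text
clock: 4.2
eef_pos: [574.4, 3.5, 11.0]
tcp_rot: [-3.134, -0.0, 1.509]
contact_force: [-10.5, 3.0, 8.6]
opening: 1.0
```

Request:
apply_moves:
  targets:
    - [[1,0,-2,0,0,0,0],[1,0,-4,0,0,0,0],[1,0,-5,-4,0,0,0],[-1,0,-5,-9,0,0,0],[-1,-5,-5,-13,0,0,0],[-1,-10,-4,-16,0,0,0],[-1,-14,-2,-16,0,0,0],[-1,-14,-2,-16,0,0,0]]

```text
clock: 5.0
eef_pos: [549.7, -139.3, 173.7]
tcp_rot: [-3.141, 0.002, 1.507]
contact_force: [-0.1, -0.3, -0.2]
opening: 0.147
```

```bash
python3 - <<'E'
from h import *
f=grab('wrist','w3'); print(f['sense']['eef_pos'],f['sense']['tcp_rot'],f['sense']['opening'])
E
```

```text
[ 549.67782253 -139.2516155   173.67028882] [-3.14074322e+00  1.75079329e-03  1.50674009e+00] 0.14673354953782036
```

View pics/w3.png

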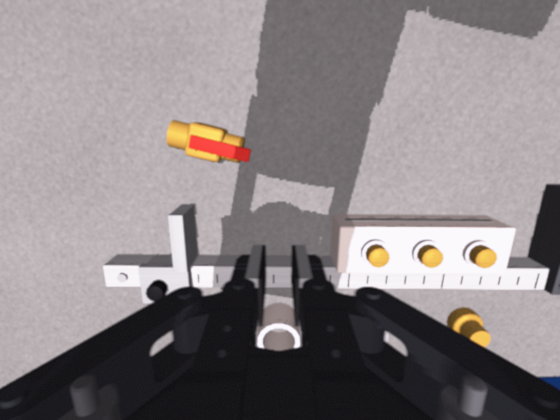

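The wrist view shows the manifold lying along the fence. Its free-end edge is at column 341 and the far end at (508,225). The stop's inner face is near (543,190), the cursor tongue near (184,207), and the valve at (208,143), well clear.

```bash
python3 - <<'E'
from h import *
np.set_printoptions(precision=1,suppress=True)
f=load('w3')
o=np.array([631,-53.]);y=-.063
def g(p):
    d=p[:2]-o;return np.array([np.cos(y)*d[0]+np.sin(y)*d[1],-np.sin(y)*d[0]+np.cos(y)*d[1]])
for n,p,z in(('free out',(341,223),44),('free in',(341,270),44),('far out',(497,222),44),('far in',(511,270),44),('stop',(545,186),40),('tongue back',(171,208),46),('tongue front',(186,206),46),('fence',(200,263),30),('fence2',(530,263),30)):
    w=ray(f,*p,z);print(n,w[:2],g(w))
print('tcp g',g(f['sense']['eef_pos']))
E
```

```text
free out [577.2 -80.7] [-51.9 -31. ]
free in [627.1 -81. ] [ -2.2 -28.2]
far out [585.5  68.1] [-53.1 118. ]
far in [637.6  89. ] [ -2.4 142.2]
stop [553.9 111.1] [-87.3 158.9]
tongue back [ 551.7 -240.2] [ -67.4 -191.8]
tongue front [ 550.6 -225.8] [ -69.3 -177.6]
fence [ 617.3 -225.7] [  -2.8 -173.3]
fence2 [638.7 119.1] [ -3.2 172.2]
tcp g [-75.7 -91.2]
```

Request:
apply_moves:
  targets:
    - [[-1,1.2,4.9,0,0,0,0],[-1,1.2,4.9,4,0,0,0],[-1,1.2,4.9,8,0,0,0],[-1,1.2,4.9,12,0,0,0],[-1,1.2,4.9,14.5,0,0,0],[-1,1.2,4.9,15.7,0,0,0],[-1,1.2,4.9,15.8,0,0,0],[-1,1.2,4.9,15.8,0,0,0]]

```text
clock: 5.85
eef_pos: [599.3, -130.5, 15.4]
tcp_rot: [-3.14, 0.002, 1.506]
contact_force: [0.4, 0.1, 0.1]
opening: -0.001
```

Request:
apply_moves:
  targets:
    - [[-1,1.5,0,0,0,0,0],[-1,2.7,0,0,0,0,0],[-1,3.5,0,0,0,0,0],[-1,4.3,0,0,0,0,0],[-1,5.1,0,0,0,0,0],[-1,5.9,0,0,0,0,0],[-1,6.6,0,0,0,0,0],[-1,7.2,0,0,0,0,0]]

```text
clock: 6.65
eef_pos: [603.9, -58.1, 15.3]
tcp_rot: [-3.14, 0.002, 1.506]
contact_force: [-0.4, -1.3, 1.9]
opening: 0.002
```

Request:
apply_moves:
  targets:
    - [[-1,0.3,0,0,0,0,0],[-1,0.6,0,0,0,0,0],[-1,0.8,0,0,0,0,0],[-1,0.9,0,0,0,0,0]]

```text
clock: 7.05
eef_pos: [604.5, -49.1, 15.3]
tcp_rot: [-3.14, 0.002, 1.506]
contact_force: [0.0, -2.6, 1.6]
opening: 0.001
```

Request:
apply_moves:
  targets:
    - [[-1,0.2,0,0,0,0,0],[-1,0.4,0,0,0,0,0],[-1,0.6,0,0,0,0,0],[-1,0.7,0,0,0,0,0],[-1,0.7,0,0,0,0,0]]

```text
clock: 7.55
eef_pos: [604.9, -41.9, 15.2]
tcp_rot: [-3.14, 0.001, 1.506]
contact_force: [0.2, 0.2, 0.8]
opening: 0.003
```

Request:
apply_moves:
  targets:
    - [[-1,0.2,0,0,0,0,0],[-1,0.4,0,0,0,0,0],[-1,0.6,0,0,0,0,0],[-1,0.6,0,0,0,0,0]]

```text
clock: 7.95
eef_pos: [605.1, -40.9, 15.3]
tcp_rot: [-3.14, 0.008, 1.509]
contact_force: [-1.5, -34.5, 2.1]
opening: 0.001
```

Request:
apply_moves:
  targets:
    - [[-1,-1,0,0,0,0,0],[-1,-4,0,0,0,0,0],[-1,-4,0,-5,0,0,0],[-1,-1,-3,-10,0,0,0],[-1,3,-7,-14,0,0,0],[-1,5,-10,-17,0,0,0],[-1,5,-10,-17,0,0,0],[-1,5,-10,-17,0,0,0]]

```text
clock: 8.75
eef_pos: [507.9, 18.4, 187.6]
tcp_rot: [3.14, 0.007, 1.51]
contact_force: [1.0, -0.0, 0.3]
opening: 0.004
```

```bash
python3 - <<'E'
from h import *
f=grab('wrist','w4'); print(f['sense']['eef_pos'],f['sense']['tcp_rot'])
a=f['pixels'][150:360,130:450,::-1]
cv2.imwrite('pics/c4.png',cv2.resize(a,(800,525),interpolation=cv2.INTER_CUBIC))
E
```

```text
[507.90021391  18.44559025 187.57862107] [3.1401846  0.00663639 1.51038735]
```

View pics/c4.png

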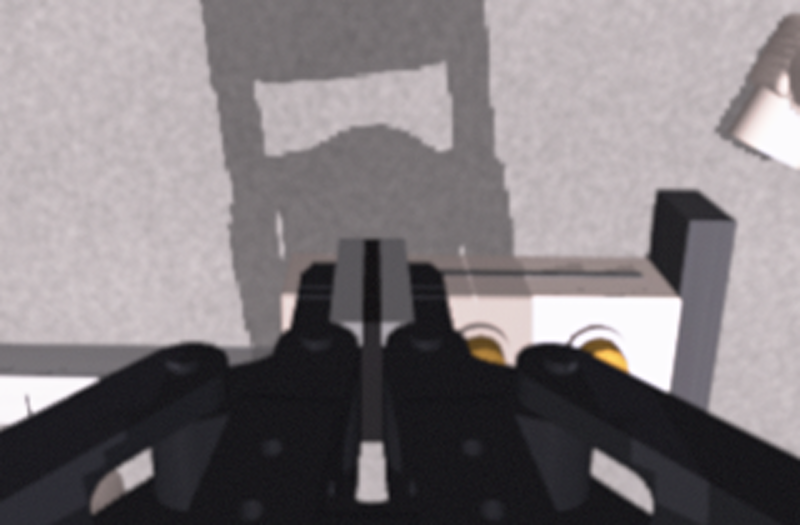

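The manifold's +y end meets the stop at crop (680,296). Its outer top edge is level, from (283,293) to (680,296). The fence front edge shows at about (50,376). Next I'll check the gap numerically.

```bash
python3 - <<'E'
from h import *
np.set_printoptions(precision=1,suppress=True)
f=load('w4');q=lambda u,v,z:ray(f,130+u/2.5-.3,150+v/2.5-.3,z)[:2]
a,b=q(290,293,44),q(675,296,44);e=q(5,373,30),q(95,376.5,30)
d=b-a;print(a,b,'yaw',-np.arctan2(d[0],d[1]))
n=np.array([np.cos(.066),-np.sin(.066)])
print('outer to fence',(e[0]-a)@n,(e[1]-a)@n,(e[0]-b)@n,'fence',e,'len',np.hypot(*d), 'stop top inner',q(688,222,40),'end',q(682,296,44),'free',q(283,293,44))
E
```

```text
[583.5 -21.1] [593.9 140.5] yaw -0.06440351584055713
outer to fence 48.99331960157122 50.36512474814309 49.2518138617657 fence (array([ 623.6, -157.4]), array([ 627.7, -116.4])) len 161.91477282895536 stop top inner [562.5 145.7] end [594.1 143.4] free [583.4 -24. ]
```

Request:
apply_moves:
  targets:
    - [[-1,-5,1.5,0,0,0,0],[-1,-10,3,0,0,0,0],[-1,-15,4.5,0,0,0,0],[-1,-20,6,0,0,0,0],[-1,-25,7.5,0,0,0,0],[-1,-29,8.8,0,0,0,0],[-1,-30.3,8.8,0,0,0,0],[-1,-30.3,8.8,0,0,0,0]]

```text
clock: 9.6
eef_pos: [577.8, -292.9, 186.6]
tcp_rot: [-3.141, 0.007, 1.507]
contact_force: [-0.8, 1.4, 0.5]
opening: 0.003
```

```bash
python3 - <<'E'
from h import *
f=grab('wrist','w5'); print(f['sense']['eef_pos'],f['sense']['tcp_rot'])
E
```

```text
[ 577.76152375 -292.92205169  186.61394221] [-3.14089496  0.00664718  1.50709616]
```

View pics/w5.png

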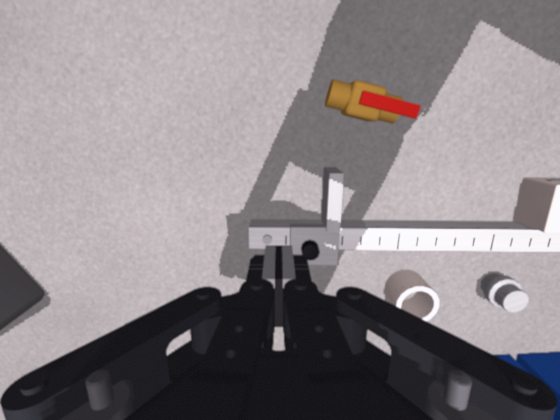

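The cursor's tongue top is at columns 324–343, rows 169–225, and its saddle spans (290,226) to (338,263). The valve at (370,102) is well clear.

```bash
python3 - <<'E'
from h import *
np.set_printoptions(precision=1,suppress=True)
f=load('w5');s=f['sense']
from scipy.spatial.transform import Rotation as Q
T=Q.from_euler('xyz',s['tcp_rot']).as_matrix()
for n,p,z in(('tongue back outer',(327,172),46),('front outer',(343,172),46),('back inner',(324,225),46),('saddle front back-corner',(290,226),44),('fence end',(250,222),30),('valve near',(372,120),44)):
    w=ray(f,*p,z);print(n,w,'tool',T.T@(w-s['eef_pos']))
E
```

```text
tongue back outer [ 557.1 -245.9   46. ] tool [ 46.5 -23.6 140.3]
front outer [ 558.  -230.8   46. ] tool [ 61.7 -23.6 140.2]
back inner [ 610.1 -249.9   46. ] tool [ 46.   29.6 140.3]
saddle front back-corner [ 609.8 -283.8   44. ] tool [ 12.1  31.5 142.5]
fence end [ 607.8 -325.4   30. ] tool [-29.4  32.1 156.8]
valve near [ 512.2 -203.9   44. ] tool [ 85.7 -71.  142.1]
```

Request:
apply_moves:
  targets:
    - [[-1,0,0,5,0,0,0],[-1,0,0,10,0,0,0],[-1,0,0,14,0,0,0],[-1,0,0,16.5,0,0,0],[-1,0,0,17.1,0,0,0],[-1,0,0,17.1,0,0,0],[-1,0,0,17.1,0,0,0]]

```text
clock: 10.35
eef_pos: [578.3, -291.8, 17.3]
tcp_rot: [3.141, 0.007, 1.509]
contact_force: [-0.3, 0.6, 0.1]
opening: -0.001
```

Request:
apply_moves:
  targets:
    - [[-1,1.5,0,0,0,0,0],[-1,2.8,0,0,0,0,0],[-1,3.5,0,0,0,0,0],[-1,4.2,0,0,0,0,0],[-1,5.2,0,0,0,0,0],[-1,6.5,0,0,0,0,0],[-1,8,0,0,0,0,0],[-1,9.5,0,0,0,0,0]]

```text
clock: 11.15
eef_pos: [584.3, -195.7, 16.6]
tcp_rot: [3.141, 0.007, 1.509]
contact_force: [1.1, -2.7, 0.5]
opening: 0.003
```

Request:
apply_moves:
  targets:
    - [[-1,1.5,0,0,0,0,0],[-1,3,0,0,0,0,0],[-1,4.5,0,0,0,0,0],[-1,6,0,0,0,0,0],[-1,7.5,0,0,0,0,0],[-1,9,0,0,0,0,0],[-1,10.3,0,0,0,0,0],[-1,11.3,0,0,0,0,0]]

```text
clock: 11.95
eef_pos: [591.3, -81.7, 15.8]
tcp_rot: [3.141, 0.007, 1.509]
contact_force: [1.5, -3.1, 1.6]
opening: 0.004
```

Request:
apply_moves:
  targets:
    - [[-1,0.5,0,0,0,0,0],[-1,1,0,0,0,0,0],[-1,1.4,0,0,0,0,0],[-1,1.8,0,0,0,0,0],[-1,2.1,0,0,0,0,0],[-1,2.3,0,0,0,0,0],[-1,2.4,0,0,0,0,0]]

```text
clock: 12.65
eef_pos: [592.8, -57.7, 15.7]
tcp_rot: [3.141, 0.007, 1.509]
contact_force: [0.9, -2.4, 1.8]
opening: -0.002
```

Request:
apply_moves:
  targets:
    - [[-1,0.1,0,0,0,0,0],[-1,0.2,0,0,0,0,0],[-1,0.3,0,0,0,0,0],[-1,0.4,0,0,0,0,0],[-1,0.5,0,0,0,0,0],[-1,0.6,0,0,0,0,0],[-1,0.6,0,0,0,0,0],[-1,0.6,0,0,0,0,0]]

```text
clock: 13.45
eef_pos: [593.1, -54.4, 15.7]
tcp_rot: [3.141, 0.01, 1.51]
contact_force: [-0.1, -19.9, 1.7]
opening: 0.001
```

The cursor stalled at y=-54.4 with 20 N, against a predicted -55, so it is touching. Now I'll back off and check.

Request:
apply_moves:
  targets:
    - [[-1,-0.5,0,0,0,0,0],[-1,-2,0,0,0,0,0],[-1,-4,0,0,0,0,0],[-1,-4,0,-4,0,0,0],[-1,-4,0,-9,0,0,0],[-1,-4,-3,-14,0,0,0],[-1,-4,-5,-17,0,0,0],[-1,-4,-5,-17,0,0,0]]

```text
clock: 14.25
eef_pos: [540.4, -90.1, 190.8]
tcp_rot: [3.136, 0.01, 1.51]
contact_force: [1.5, -0.2, 0.0]
opening: -0.001
```

```bash
python3 - <<'E'
from h import *
f=grab('wrist','w6'); print(f['sense']['eef_pos'],f['sense']['tcp_rot'],f['sense']['contact_force'])
E
```

```text
[540.44842087 -90.1218121  190.8222344 ] [3.13553951 0.00991283 1.50963665] [ 1.47736361 -0.15816106  0.0211691 ]
```

View pics/w6.png

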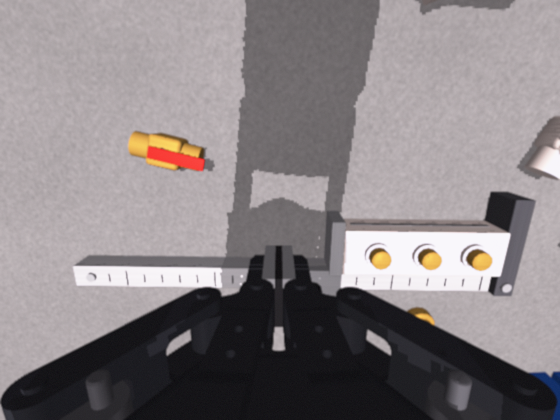

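The wrist view shows the tongue (columns 332–344) right against the manifold's free end at column 345. The far end is at the stop (508,235), and the outer edge is level from (345,233) to (508,235). No gaps are visible, the other fittings are where they were, and the arm is clear. I'll let it settle, then hand in.

Request:
apply_moves:
  targets:
    - [[-1,0,0,0,0,0,0],[-1,0,0,0,0,0,0],[-1,0,0,0,0,0,0],[-1,0,0,0,0,0,0],[-1,0,0,0,0,0,0]]

```text
clock: 14.8
eef_pos: [540.7, -90.0, 187.9]
tcp_rot: [3.138, 0.01, 1.51]
contact_force: [0.4, -0.5, -0.6]
opening: -0.0
```

```bash
python3 - <<'E'
from h import *
f=load('w6');a,b=ray(f,346,233,44),ray(f,507,234,44)
print('len',np.hypot(*(b-a)[:2]),'yaw',-np.arctan2((b-a)[0],(b-a)[1]),'qvel',abs(r.sense()['qvel']).max())
print(r.sign_off())
E
```

```text
len 164.27472746180177 yaw -0.06283492364070019 qvel 0.006943249430086503
the job is handed in; nothing more can be done
None
```

The manifold now lies against the fence with its end on the end stop, and the cursor touches its free end. I handed the job in at about 15 s on the robot's clock. The sign-off gave no verdict, so what follows rests on my own checks.

**What I did:**
- **To the fence:** I pushed the manifold square onto the fence with both open fingertips. It stalled there at about 10 N.
- **To the stop:** With the fingers shut, I slid it along the fence. It stalled at the end stop at about 34 N.
- **Cursor:** Only then did I push the cursor up to the free end. It stalled at about 20 N with the tool at y = -54.4 mm, against -55 predicted. I then backed the arm clear.

**Last checks:**
- **Against the fence:** Before the cursor push, the manifold's outer edge measured 49–50 mm from the fence, which is right for a 50 mm wide part lying flat.
- **Direction:** The final picture puts the manifold at -0.063 rad. My fence readings ran from about -0.05 to -0.07 rad, and one short back edge read -0.10. The stops on contact are better evidence that it is aligned.
- **Gaps and other fittings:** No gap shows at the stop or the cursor in the final picture. The fittings I could see there had not visibly moved, but I did not measure them.
- **Length reading that was off:** Hand-picked pixels in the last image gave 164 mm for the manifold instead of 170 mm. I put this down to pixel picking and calibration, but I did not check it further.

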